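Put four stone spheres back on their own stands

TASK

The polished stone spheres got mixed up: put each one on the ring stand turned to fit it, smallest sphere on the smallest stand and so on up to the largest on the largest, and let go. They roll and chip easily, so never put one on the bare bench - the steel bush will hold any of them for the moment -, set each down gently rather than dropping it, and do not knock two together. Leave the stands, the bush and the mug where they are.

Things in the scene. Friction and masses are not known exactly. Their poses are not given: they have to be found in the camera images.
- sphere_36: the smallest of four polished, brown-and-cream banded stone spheres, 36 mm in diameter, about 65 g; origin at its centre. It begins on the steel bush, centre 36 mm above the bench.
- sphere_46: the second smallest of four polished, brown-and-cream banded stone spheres, 46 mm in diameter, about 135 g; origin at its centre. It begins on the wrong stand: stand_56, centre 37 mm above the bench.
- sphere_56: the second largest of four polished, brown-and-cream banded stone spheres, 56 mm in diameter, about 244 g; origin at its centre. It begins on the wrong stand: stand_66, centre 40 mm above the bench.
- sphere_66: the largest of four polished, brown-and-cream banded stone spheres, 66 mm in diameter, about 399 g; origin at its centre. It begins on the wrong stand: stand_46, centre 53 mm above the bench.
- stand_36: the smallest of four loose, turned dark hardwood ring stands, all 24 mm high; foot 64 mm across and 6 mm high, neck and rim 38 mm across, with a round blind bore 22 mm wide and 14 mm deep on whose rim a sphere seats itself. It is the stand for sphere_36, whose centre then lies 38 mm above the origin. Origin at the centre of its underside, z up. It begins empty.
- stand_46: the second smallest of four loose, turned dark hardwood ring stands, all 24 mm high; foot 76 mm across and 6 mm high, neck and rim 46 mm across, with a round blind bore 30 mm wide and 14 mm deep on whose rim a sphere seats itself. It is the stand for sphere_46, whose centre then lies 41 mm above the origin. Origin at the centre of its underside, z up.
- stand_56: the second largest of four loose, turned dark hardwood ring stands, all 24 mm high; foot 86 mm across and 6 mm high, neck and rim 54 mm across, with a round blind bore 38 mm wide and 14 mm deep on whose rim a sphere seats itself. It is the stand for sphere_56, whose centre then lies 45 mm above the origin. Origin at the centre of its underside, z up.
- stand_66: the largest of four loose, turned dark hardwood ring stands, all 24 mm high; foot 96 mm across and 6 mm high, neck and rim 62 mm across, with a round blind bore 46 mm wide and 14 mm deep on whose rim a sphere seats itself. It is the stand for sphere_66, whose centre then lies 48 mm above the origin. Origin at the centre of its underside, z up.
- steel_bush: a loose plain steel bush (thick ring) standing on end, 52 mm outside, 26 mm bore right through, 24 mm high, used as a rest: any one of the four spheres sits safely on it (centre then 36, 43, 49 or 54 mm above its underside for the 36, 46, 56 and 66 mm sphere). Origin at the centre of its underside, z up.
- mug: white dotted mug with coffee, 78 mm wide, 114 mm with its handle, 93 mm high, a bystander to the left of the work. Origin under the middle of that 114 mm length; the cup's axis lies 18 mm along its +y, the handle on its -y side, z up.
Mind the look-alikes: they are no part of the job. Leave any green look-alike of the steel_bush alone.

How it is judged:
By the outcome, as a careful person would: the job done as asked, in the order asked, and still so for the second after the job is handed in, with the robot touching nothing.
It also fails if it takes over 104 s, if anything falls off the work surface, if the arm or the gripper's body presses on something with over 40 N, if the wrist force passes 120 N, or if a joint passes its speed limit or range.

ROBOT

A 6-joint arm with a two-finger parallel gripper is mounted at the origin on a cart in front of the work surface, level with it; the furniture and walls round the work are solid. World frame = base frame: x ahead of the robot, y to its left, z up, the work surface at z = 0. Lengths are in m, angles in rad, forces in N, time in s.
With the tool pointing down it reaches from about 0.325 to 0.775 m from the base axis. Payload 5.5 kg.
Tool frame: the origin (TCP) lies on the centre line of the jaws, within the pads' length; the fingertips stand 19 mm ahead of it and the grasp point (between the pads) is the TCP (tip_extent is the distance from the TCP to the fingertips, in m); z points along the fingers, y is the line along which they close (so a half turn about z gives the same grasp; the last joint's range is limited). The gripper opens to 85 mm and grips with 20 to 120 N. Pads are 22 mm wide; open, the fingers measure 114 mm over their backs; the gripper's body (76 mm by 85 mm) begins 54 mm behind the grasp point. The pads swing forward as they close: fully open they stand 13 mm farther back than shut.
Start: joints at [-0.057, 0.091, 1.231, -0, 1.82, -0.057], TCP at [0.6, -0, 0.25] pointing down, gripper open.
Joint ranges: [-2.87, 2.87], [-0.86, 2.18], [0.17, 2.46], [-1.51, 4.65], [0.06, 2.69], [-2.65, 2.65]. Speed limits (rad/s): [2.57, 2.57, 3.01, 3.14, 3.14, 3.14].

INTERFACE

Orientations are given as a unit quaternion [w, x, y, z].
In Python, from bench import sense, read_camera, finish_job, tip_extent gives the robot as it stands.
- The arm moves only by the shell command python3 -m inch 'ROWS' [OPENING]. ROWS is a JSON object of lists of equal length, an entry for each row: "delta_pos": the shift along the world's x, y, z in m, a list of three; "twist": the turn, a rotation vector about the world's x, y, z in rad, a list of three. A call has 1 to 12 rows; each row is the pose to reach, as a shift and turn from the pose commanded when the call began; what a row does not reach only later rows make up. A row lasts 1/10 s, in which the tool goes at most 50 mm and 8.59 degrees, less where a joint would pass 70% of its speed; a pose out of reach is approached as far as the arm can. A call with a gripper value outside its range is refused whole. OPENING is the closure, from 0 (fully open) to 1 (shut), set as the call begins (- or left out, the last holds). The fingers move at their own pace and stop on an object; the grip force is fixed at half the most. Time passes only in rows, so rows that repeat a pose let the fingers close. It gives the time, the measured TCP pose, the force, the opening and the grip force at its end, in the units of the state.
- sense(): the state, without advancing time (a new reading comes with each control period).
- read_camera(name): name is "scene" or "side" or "wrist"; returns a dict with "color" (384x512x3 uint8, red, green, blue), "range_z" (384x512 float32, m along the optical axis (not along the pixel's ray), 0 where there is no reading), "fov_y" (degrees; the focal length in pixels is half the picture's height over the tangent of half this angle, whatever the lens; pixels are square), "cx", "cy" (the principal point, pixels), "dist_coeffs" ([k1, k2, p1, p2, k3] as OpenCV has them; the pictures are not rectified), "extrinsics" (4x4, takes a point from camera to world coordinates). Camera axes: x right, y up, looking along -z (the intrinsics and any distortion apply to the point x, -y, -z); pixel columns grow to the right and rows downward; lengths in m; the calibration is good to about 2 mm. A picture is of the moment at which its call begins.
- finish_job(): hands the job in; it is judged then, once.
The state is a dict: "time_s": time; "joints": joint angles; "qd": joint speeds; "joint_efforts": joint torques, N m; "tcp_pos": TCP position; "tcp_rot": TCP orientation; "contact_force": force on the tool from outside, world axes, zero at the start; "ft_torque": the same for the moment, N m; "gripper_width": finger opening in m; "gripper_force": force on a finger pad.
Only numpy, scipy, OpenCV 4.12 (cv2) and the standard library are available. Lean on these libraries where they do the work, as an engineer would, in place of code of your own. Each camera call takes 0.05 s, during which the arm holds its last target. There are 200 camera calls.

## Working session

There is one attempt and no reset: what is moved stays moved. The work goes in short steps, Python scripts to look and compute and a shell command to move; the robot and the scene stay as the last step left them, time stands still between calls to the robot, and variables do not carry over. Pictures are saved under pics/ and viewed, at most 14 in all, crops included, and the job is handed in when it is done.

```bash
mkdir -p pics; python3 - <<'E'
from bench import *
import cv2
for n in("scene","side"):
    d=read_camera(n);cv2.imwrite(f"pics/{n}0.png",cv2.resize(d["color"][:,:,::-1],(800,600)))
    print(n,d["fov_y"],d["cx"],d["cy"],d["dist_coeffs"],d["extrinsics"].round(3).tolist() if hasattr(d["extrinsics"],'round') else d["extrinsics"])
print(sense(),tip_extent)
E
```

```text
scene 53.511464046841354 255.52383479783938 193.16449855775863 [-0.08991779  0.          0.          0.          0.        ] [[-0.847, 0.383, -0.369, 0.127], [-0.532, -0.611, 0.586, 0.708], [-0.001, 0.692, 0.721, 0.852], [0.0, 0.0, 0.0, 1.0]]
side 50.42425712172468 254.62778816774752 200.39816706236806 [-0.020226  0.        0.        0.        0.      ] [[0.991, 0.058, -0.123, 0.4], [-0.136, 0.468, -0.873, -0.801], [0.007, 0.882, 0.471, 0.546], [0.0, 0.0, 0.0, 1.0]]
{'time_s': 0.1, 'joints': array([-5.66584034e-02,  9.17712467e-02,  1.23175600e+00, -9.39535060e-06,
        1.81977876e+00, -5.67035715e-02]), 'qd': array([-0.00103148, -0.00056868, -0.00162735, -0.00032644,  0.00018033,
        0.0018383 ]), 'joint_efforts': array([ 2.62064459e-03, -4.60215712e+01, -4.19218469e+01, -9.60827560e-05,
        1.05514470e-02,  1.00166855e-05]), 'tcp_pos': array([5.99788952e-01, 3.22170745e-05, 2.49276621e-01]), 'tcp_rot': array([-6.36076599e-04,  7.07091368e-01,  7.07121675e-01, -5.73872371e-04]), 'contact_force': array([1.09925202, 0.360405  , 0.00977101]), 'ft_torque': array([-0.00289745, -0.01244903,  0.00188656]), 'gripper_force': 0.0, 'gripper_width': 0.08530539848699677} 0.019
```

View pics/scene0.png

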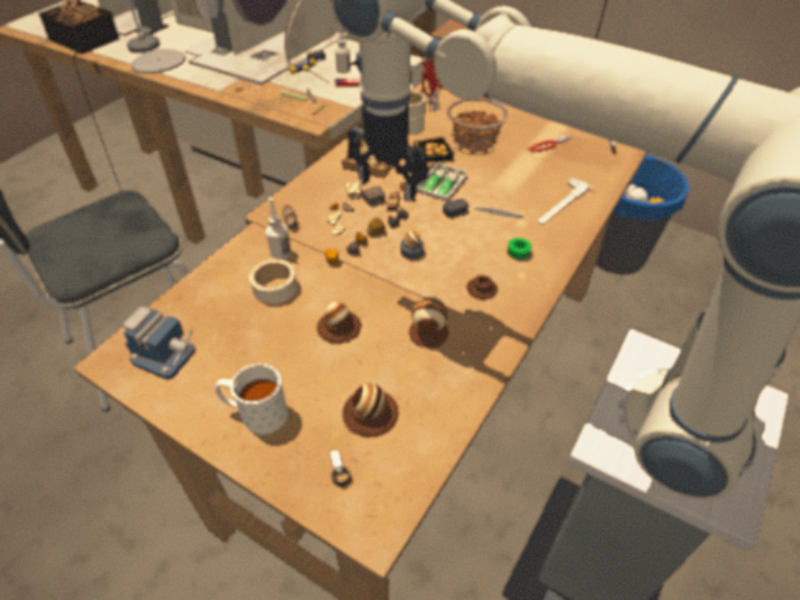

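View pics/side0.png

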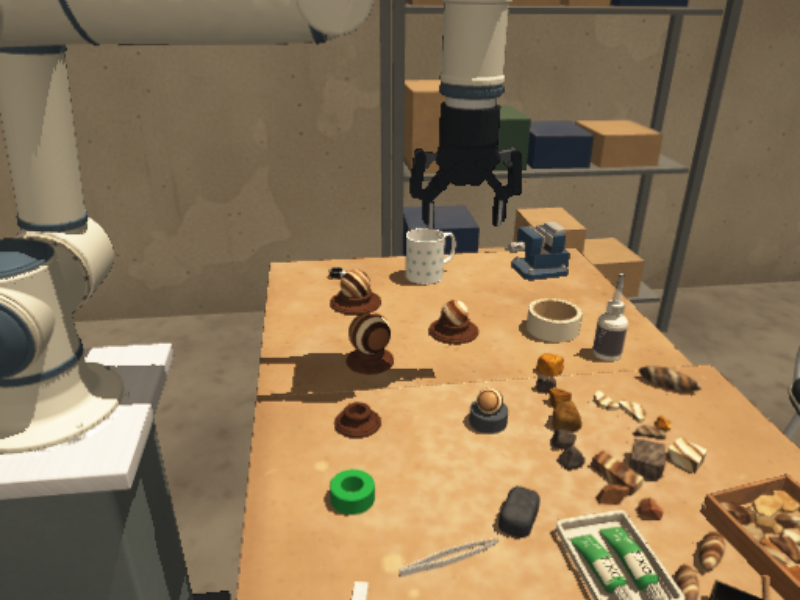

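Side view (800x600): sphere_36/bush at (488,402), empty stand_36 (358,418), sphere_66 on stand_46 (370,335), sphere_46 on stand_56 (454,315), sphere_56 on stand_66 (356,285); green decoy (352,492). Scene view: the same at (412,240), (482,286), (430,315), (337,318), (369,403).

```bash
cat > h.py <<'E'
from bench import *
import cv2, numpy as np
from scipy.optimize import least_squares
def cloud(n):
    d=read_camera(n);H,W=d["range_z"].shape;f=H/2/np.tan(np.radians(d["fov_y"])/2)
    K=np.array([[f,0,d["cx"]],[0,f,d["cy"]],[0,0,1]])
    v,u=np.mgrid[:H,:W];p=cv2.undistortPoints(np.stack([u,v],-1).reshape(-1,1,2).astype(np.float64),K,np.array(d["dist_coeffs"])).reshape(H,W,2)
    z=d["range_z"];E=np.array(d["extrinsics"])
    P=np.stack([p[...,0]*z,-p[...,1]*z,-z],-1)@E[:3,:3].T+E[:3,3]
    P[z==0]=np.nan
    return P,d,K,E
def sphere(P,c0,r,zmin=.028):
    """fit a sphere of known radius to cloud points near c0"""
    Q=P.reshape(-1,3);Q=Q[~np.isnan(Q[:,0])];c=np.array(c0)
    for _ in range(4):
        s=Q[(abs(np.linalg.norm(Q-c,axis=1)-r)<.008)&(Q[:,2]>max(zmin,c[2]-.6*r))]
        c=least_squares(lambda c:np.linalg.norm(s-c,axis=1)-r,c,loss='soft_l1',f_scale=.001).x
    return c,len(s),np.std(np.linalg.norm(s-c,axis=1)-r)
E
python3 - <<'E'
from h import *
S={36:((412,240),(488,402),.036),46:((337,318),(454,315),.037),56:((369,403),(356,285),.040),66:((430,315),(370,335),.053)}
C={n:cloud(n) for n in("scene","side")}
for k,(a,b,z) in S.items():
    for n,px in(("scene",a),("side",b)):
        P,d,K,E=C[n];u,v=np.array(px)/1.5625
        p=P[int(v),int(u)];t=E[:3,3];ray=(p-t)/np.linalg.norm(p-t)
        c,m,s=sphere(P,p+ray*k/2000,k/2000);print(k,n,(c*1000).round(1),m,(s*1000).round(2),"expect z",z)
for n,px in(("scene",(482,286)),("side",(358,418))):
    P=C[n][0];u,v=np.array(px)/1.5625;p=np.nanmedian(P[int(v)-4:int(v)+5,int(u)-4:int(u)+5].reshape(-1,3),axis=0)
    Q=P.reshape(-1,3);Q=Q[(np.linalg.norm(Q[:,:2]-p[:2],axis=1)<.05)]
    T=Q[(Q[:,2]>.019)&(Q[:,2]<.03)]; print("stand36",n,p,len(T),"rim box mid",(T.min(0)+T.max(0))[:2]/2,"circle",cv2.minEnclosingCircle(T[:,:2].astype(np.float32)),
     "foot",cv2.minEnclosingCircle(Q[Q[:,2]>.0045][:,:2].astype(np.float32)), "bench z",np.median(Q[Q[:,2]<.004][:,2]))
    d=C[n][1]["color"];u,v=int(u),int(v)
E
```

```text
36 scene [ 620.1 -121.7   36.9] 94 1.92 expect z 0.036
36 side [ 620.7 -120.8   36.3] 224 1.04 expect z 0.036
46 scene [626.6 134.9  35.2] 193 1.45 expect z 0.037
46 side [627.  135.4  34.8] 209 1.41 expect z 0.037
56 scene [467.7 263.1  38.2] 355 1.26 expect z 0.04
56 side [467.6 264.4  37.6] 257 1.62 expect z 0.04
66 scene [474.2  57.   52.6] 417 1.46 expect z 0.053
66 side [474.7  57.7  52. ] 565 1.21 expect z 0.053
stand36 scene [ 0.43968418 -0.08964064  0.01707595] 70 rim box mid [ 0.44033155 -0.09924308] circle ((0.4401114583015442, -0.09984803199768066), 0.018711086362600327) foot ((0.43722739815711975, -0.08316777646541595), 0.043201010674238205) bench z -0.0004361001769283557
stand36 side [ 0.44271865 -0.11614962  0.01974375] 147 rim box mid [ 0.44265816 -0.10288941] circle ((0.4426085650920868, -0.10190015286207199), 0.019870946183800697) foot ((0.44182050228118896, -0.10364630073308945), 0.03251504898071289) bench z 0.00037164281441842695
```

```bash
python3 -m inch '{"delta_pos":[[-0.04,-0.025,0],[-0.08,-0.05,0],[-0.12,-0.075,0],[-0.158,-0.1,0],[-0.158,-0.1,0],[-0.158,-0.1,0]],"twist":[[0,0,0],[0,0,0],[0,0,0],[0,0,0],[0,0,0],[0,0,0]]}' 0
python3 - <<'E'
from h import *
P,d,K,E=cloud("wrist");cv2.imwrite("pics/w0.png",cv2.resize(d["color"][:,:,::-1],(800,600)))
Q=P.reshape(-1,3);m=np.linalg.norm(Q[:,:2]-[.442,-.101],axis=1)<.05
T=Q[m&(Q[:,2]>.019)&(Q[:,2]<.03)];F=Q[m&(Q[:,2]>.0035)]
for A in(T,F): print(len(A),cv2.minEnclosingCircle(A[:,:2].astype(np.float32)) if len(A) else 0, A[:,2].mean())
print(sphere(P,[.6205,-.121,.036],.018) if np.nansum(np.linalg.norm(Q-[.6205,-.121,.036],axis=1)<.02)>20 else "no sphere")
# mug extents from scene
P=cloud("scene")[0].reshape(-1,3);M=P[(P[:,2]>.05)&(P[:,2]<.11)&(P[:,0]>.5)&(P[:,0]<.85)&(P[:,1]>.2)&(P[:,1]<.5)];print("mug",np.percentile(M,[2,98],axis=0))
E
```

```text
time_s: 0.8
tcp_pos: [0.4416, -0.1005, 0.2506]
tcp_rot: [0.001, 0.708, 0.706, 0.0]
contact_force: [0.3, 0.6, -0.2]
gripper_width: 0.0853
gripper_force: 0.0
690 ((0.44137313961982727, -0.10061653703451157), 0.01916387677192688) 0.024005320203368475
28643 ((0.4420135021209717, -0.10077251493930817), 0.05004515498876572) 0.2780363466152185
(array([ 0.61921499, -0.12081881,  0.03655602]), 1014, np.float64(0.0005989401745500602))
mug [[0.57580782 0.3262184  0.05251433]
 [0.84156276 0.39971936 0.0934152 ]]
```

View pics/w0.png

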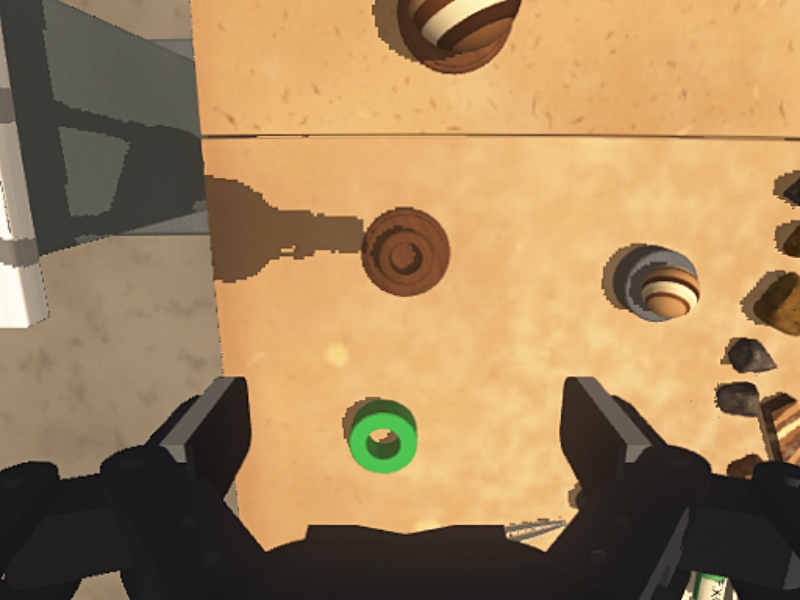

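The wrist view shows stand_36 centred under the tool (403,255), sphere_36 on the bush (660,285) with pebbles to its right, so I'll go in with the fingers part closed.

```bash
python3 -m inch '{"delta_pos":[[0.04,-0.005,0],[0.08,-0.01,0],[0.12,-0.015,0],[0.16,-0.02,-0.02],[0.178,-0.0205,-0.05],[0.178,-0.0205,-0.09],[0.178,-0.0205,-0.11],[0.178,-0.0205,-0.11],[0.178,-0.0205,-0.11],[0.178,-0.0205,-0.11]],"twist":[[0,0,0],[0,0,0],[0,0,0],[0,0,0],[0,0,0],[0,0,0],[0,0,0],[0,0,0],[0,0,0],[0,0,0]]}' 0.35
python3 - <<'E'
from h import *
P,d,K,E=cloud("wrist");cv2.imwrite("pics/w1.png",d["color"][:,:,::-1])
print(sphere(P,[.6195,-.121,.036],.018)); print(sphere(cloud("side")[0],[.6195,-.121,.036],.018));s=sense();print(s["tcp_pos"],s["gripper_width"])
E
```

```text
time_s: 1.9
tcp_pos: [0.6212, -0.1203, 0.1426]
tcp_rot: [0.001, 0.707, 0.707, 0.001]
contact_force: [0.7, -0.1, -0.3]
gripper_width: 0.0552
gripper_force: 0.0
(array([ 0.61943805, -0.12081239,  0.03651073]), 2004, np.float64(0.00046065856775414656))
(array([ 0.620718  , -0.12083905,  0.0363741 ]), 222, np.float64(0.0011018241877353656))
[ 0.62102487 -0.12051212  0.14279364] 0.05578292463004198
```

View pics/w1.png

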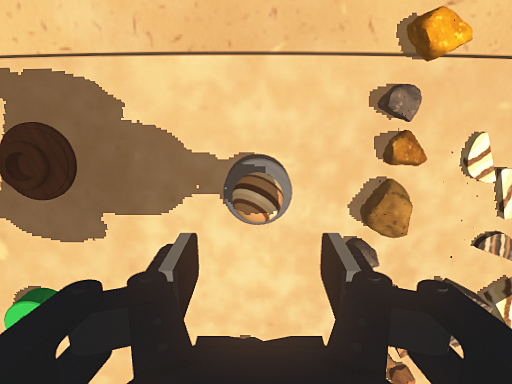

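```bash
python3 -m inch '{"delta_pos":[[0,0,-0.03],[0,0,-0.06],[0,0,-0.08],[0,0,-0.09],[0,0,-0.094],[0,0,-0.094],[0,0,-0.094]],"twist":[[0,0,0],[0,0,0],[0,0,0],[0,0,0],[0,0,0],[0,0,0],[0,0,0]]}' 0.35
```

```text
time_s: 2.7
tcp_pos: [0.621, -0.1207, 0.0482]
tcp_rot: [0.001, 0.707, 0.707, 0.001]
contact_force: [0.1, 0.4, 0.3]
gripper_width: 0.0554
gripper_force: 0.0
```

```bash
python3 -m inch '{"delta_pos":[[0,0,0],[0,0,0],[0,0,0],[0,0,0],[0,0,0],[0,0,0],[0,0,0],[0,0,0]],"twist":[[0,0,0],[0,0,0],[0,0,0],[0,0,0],[0,0,0],[0,0,0],[0,0,0],[0,0,0]]}' 1
```

```text
time_s: 3.5
tcp_pos: [0.6206, -0.1207, 0.0478]
tcp_rot: [0.001, 0.707, 0.707, 0.0]
contact_force: [-2.6, 0.3, 6.3]
gripper_width: 0.0328
gripper_force: 59.2
```

```bash
python3 - <<'E'
from h import *
P,d,K,E=cloud("side");c=d["color"][200:310,250:380,::-1];cv2.imwrite("pics/s1.png",cv2.resize(c,None,fx=5,fy=5,interpolation=cv2.INTER_CUBIC))
E
```

```text
(no output)
```

View pics/s1.png

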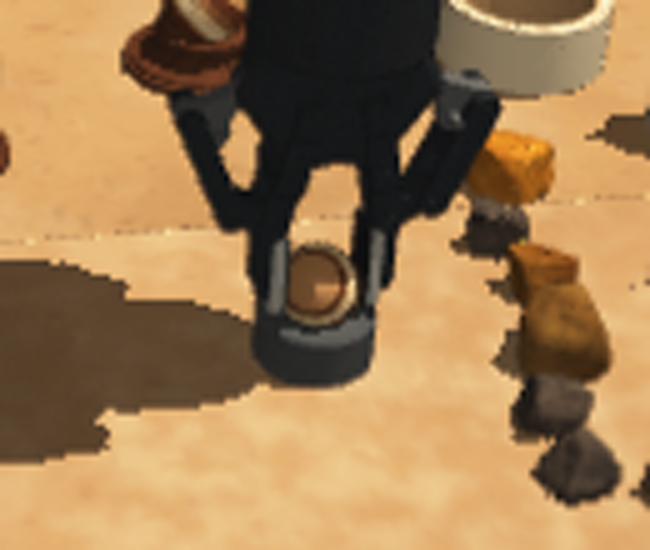

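The enlarged side view shows sphere_36 (318,285) between the pads, whose tips (row ~310) reach below its equator. Lifting.

```bash
python3 -m inch '{"delta_pos":[[0,0,0.004],[0,0,0.015],[0,0,0.035],[0,0,0.06],[0,0,0.084],[0,0,0.084],[0,0,0.084]],"twist":[[0,0,0],[0,0,0],[0,0,0],[0,0,0],[0,0,0],[0,0,0],[0,0,0]]}' 1
python3 - <<'E'
from h import *
P,d,K,E=cloud("wrist");cv2.imwrite("pics/w2.png",d["color"][:,:,::-1])
s=sense()["tcp_pos"];print(s)
try: print(sphere(cloud("side")[0],[.62,-.121,s[2]-.01],.018))
except Exception as e: print(e)
E
```

```text
time_s: 4.25
tcp_pos: [0.6203, -0.1205, 0.1308]
tcp_rot: [0.001, 0.707, 0.707, 0.0]
contact_force: [-0.2, -0.3, -1.6]
gripper_width: 0.0332
gripper_force: 59.6
[ 0.61966025 -0.12041319  0.12931676]
(array([ 0.62049635, -0.12075771,  0.11770625]), 302, np.float64(0.002561363457710801))
```

View pics/w2.png

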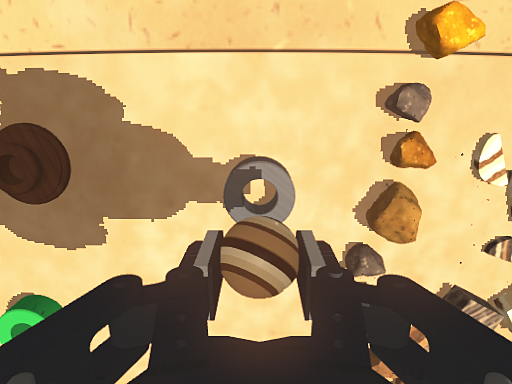

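```bash
python3 -m inch '{"delta_pos":[[-0.02,0.002,0],[-0.05,0.006,0],[-0.08,0.009,0],[-0.12,0.014,0],[-0.15,0.017,0],[-0.17,0.019,0],[-0.178,0.02,0],[-0.178,0.02,-0.01],[-0.178,0.02,-0.03],[-0.178,0.02,-0.05],[-0.178,0.02,-0.06],[-0.178,0.02,-0.06]],"twist":[[0,0,0],[0,0,0],[0,0,0],[0,0,0],[0,0,0],[0,0,0],[0,0,0],[0,0,0],[0,0,0],[0,0,0],[0,0,0],[0,0,0]]}' 1
python3 - <<'E'
from h import *
P,d,K,E=cloud("wrist");s=sense();print(s["tcp_pos"],s["contact_force"])
t=s["tcp_pos"]
for n,Q in(("w",P),("s",cloud("side")[0])):
    try: print(n,sphere(Q,t-[0,0,.012],.018))
    except Exception as e: print(n,e)
Q=P.reshape(-1,3);T=Q[(np.linalg.norm(Q[:,:2]-[.4415,-.1007],axis=1)<.025)&(Q[:,2]>.019)&(Q[:,2]<.028)];print(len(T),cv2.minEnclosingCircle(T[:,:2].astype(np.float32)) if len(T) else 0)
E
```

```text
time_s: 5.55
tcp_pos: [0.4412, -0.1001, 0.0676]
tcp_rot: [-0.002, 0.707, 0.707, -0.001]
contact_force: [0.1, -0.1, 0.7]
gripper_width: 0.0331
gripper_force: 59.8
[ 0.44181164 -0.10032649  0.06911606] [ 0.39249383 -0.19970022 -0.14700932]
w (array([ 0.44023599, -0.10019419,  0.05593747]), 6275, np.float64(0.0019227717158115556))
s (array([ 0.44234119, -0.10092598,  0.05743023]), 284, np.float64(0.0025036822685854184))
1303 ((0.4412534832954407, -0.09913960844278336), 0.01881023682653904)
```

```bash
python3 -m inch '{"delta_pos":[[0,0,-0.006],[0,0,-0.012],[0,0,-0.015],[0,0,-0.016],[0,0,-0.017],[0,0,-0.017]],"twist":[[0,0,0],[0,0,0],[0,0,0],[0,0,0],[0,0,0],[0,0,0]]}' 1
```

```text
time_s: 6.25
tcp_pos: [0.442, -0.1005, 0.0533]
tcp_rot: [0.0, 0.707, 0.707, 0.0]
contact_force: [-0.6, 0.1, -0.2]
gripper_width: 0.0329
gripper_force: 59.8
```

```bash
python3 -m inch '{"delta_pos":[[0,0,-0.0005],[0,0,-0.001],[0,0,-0.001]],"twist":[[0,0,0],[0,0,0],[0,0,0]]}' 1
```

```text
time_s: 6.55
tcp_pos: [0.442, -0.1005, 0.0523]
tcp_rot: [0.0, 0.707, 0.707, 0.0]
contact_force: [-0.3, -0.4, -1.0]
gripper_width: 0.0328
gripper_force: 59.8
```

```bash
python3 -m inch '{"delta_pos":[[0,0,-0.0005],[0,0,-0.001],[0,0,-0.0015],[0,0,-0.0015]],"twist":[[0,0,0],[0,0,0],[0,0,0],[0,0,0]]}' 1
```

```text
time_s: 6.95
tcp_pos: [0.442, -0.1005, 0.0507]
tcp_rot: [-0.0, 0.707, 0.707, -0.0]
contact_force: [-0.4, 1.0, -0.6]
gripper_width: 0.0328
gripper_force: 59.8
```

```bash
python3 -m inch '{"delta_pos":[[0,0,-0.0005],[0,0,-0.001],[0,0,-0.001]],"twist":[[0,0,0],[0,0,0],[0,0,0]]}' 1
```

```text
time_s: 7.25
tcp_pos: [0.4422, -0.1005, 0.0501]
tcp_rot: [0.0, 0.707, 0.707, 0.0]
contact_force: [-0.3, 0.2, 1.4]
gripper_width: 0.0328
gripper_force: 59.9
```

```bash
python3 -m inch '{"delta_pos":[[0,0,-0.0003],[0,0,-0.0005],[0,0,-0.0005]],"twist":[[0,0,0],[0,0,0],[0,0,0]]}' 1
```

```text
time_s: 7.55
tcp_pos: [0.4422, -0.1006, 0.0499]
tcp_rot: [0.0, 0.707, 0.707, 0.0]
contact_force: [-2.0, 1.0, 5.1]
gripper_width: 0.0329
gripper_force: 60.0
```

```bash
python3 -m inch '{"delta_pos":[[0,0,0],[0,0,0],[0,0,0],[0,0,0],[0,0,0.01],[0,0,0.03],[0,0,0.06],[0,0,0.1],[0,0,0.14],[0,0,0.15],[0,0,0.15]],"twist":[[0,0,0],[0,0,0],[0,0,0],[0,0,0],[0,0,0],[0,0,0],[0,0,0],[0,0,0],[0,0,0],[0,0,0],[0,0,0]]}' 0.2
python3 - <<'E'
from h import *
for n in("wrist","side","scene"):
    P=cloud(n)[0];print(n,sphere(P,[.4415,-.1007,.038],.018))
    Q=P.reshape(-1,3);T=Q[(np.linalg.norm(Q[:,:2]-[.6195,-.121],axis=1)<.04)&(Q[:,2]>.02)&(Q[:,2]<.03)];print(len(T),cv2.minEnclosingCircle(T[:,:2].astype(np.float32)) if len(T) else 0)
E
```

```text
time_s: 8.65
tcp_pos: [0.4429, -0.1008, 0.2021]
tcp_rot: [0.002, 0.707, 0.707, 0.001]
contact_force: [-1.3, -0.4, -0.4]
gripper_width: 0.0684
gripper_force: 0.0
wrist (array([ 0.44125234, -0.10069307,  0.0384685 ]), 1310, np.float64(0.0004987260090923317))
1773 ((0.6192837357521057, -0.12084849178791046), 0.026902833953499794)
side (array([ 0.44224544, -0.10066025,  0.03832445]), 229, np.float64(0.0010619650781454502))
257 ((0.6201053261756897, -0.12141585350036621), 0.027608053758740425)
scene (array([ 0.44128882, -0.10091258,  0.0392913 ]), 106, np.float64(0.0015671252202332803))
114 ((0.6184732913970947, -0.12025003135204315), 0.028638876974582672)
```

```bash
python3 -m inch '{"delta_pos":[[0.01,0.04,0],[0.02,0.08,0],[0.027,0.12,0],[0.032,0.15,0],[0.032,0.1575,0],[0.032,0.1575,0],[0.032,0.1575,0],[0.032,0.1575,0]],"twist":[[0,0,0],[0,0,0],[0,0,0],[0,0,0],[0,0,0],[0,0,0],[0,0,0],[0,0,0]]}' 0
python3 - <<'E'
from h import *
P,d,K,E=cloud("wrist");s=sense();print(s["tcp_pos"],sphere(P,[.4744,.0573,.0525],.033))
for k,c in((23,[.627,.135,.037]),(28,[.4677,.2635,.04])):
    try: print(sphere(P,c,k/1000))
    except Exception as e: print(e)
E
```

```text
time_s: 9.6
tcp_pos: [0.4738, 0.0558, 0.1989]
tcp_rot: [-0.0, 0.708, 0.707, -0.0]
contact_force: [-0.4, -0.6, -0.2]
gripper_width: 0.0855
gripper_force: 0.0
[0.47390377 0.05580781 0.19903846] (array([0.47384411, 0.05772624, 0.05222095]), 5032, np.float64(0.0004814200933481377))
(array([0.62596453, 0.13502465, 0.03505793]), 2753, np.float64(0.0005870392874717119))
(array([0.4677, 0.2635, 0.04  ]), 0, np.float64(nan))
  ret = _var(a, axis=axis, dtype=dtype, out=out, ddof=ddof,
  arrmean = um.true_divide(arrmean, div, out=arrmean,
  ret = ret.dtype.type(ret / rcount)
```

```bash
python3 -m inch '{"delta_pos":[[0,0.0005,-0.03],[0,0.0005,-0.07],[0,0.0005,-0.09],[0,0.0005,-0.11],[0,0.0005,-0.125],[0,0.0005,-0.137],[0,0.0005,-0.145],[0,0.0005,-0.15],[0,0.0005,-0.15],[0,0.0005,-0.15]],"twist":[[0,0,0],[0,0,0],[0,0,0],[0,0,0],[0,0,0],[0,0,0],[0,0,0],[0,0,0],[0,0,0],[0,0,0]]}' 0
```

```text
time_s: 10.65
tcp_pos: [0.4744, 0.0575, 0.0499]
tcp_rot: [0.0, 0.707, 0.707, 0.0]
contact_force: [0.1, -0.9, 1.2]
gripper_width: 0.0856
gripper_force: 0.0
```

```bash
python3 -m inch '{"delta_pos":[[0,0,0],[0,0,0],[0,0,0],[0,0,0],[0,0,0],[0,0,0],[0,0,0]],"twist":[[0,0,0],[0,0,0],[0,0,0],[0,0,0],[0,0,0],[0,0,0],[0,0,0]]}' 1
```

```text
time_s: 11.35
tcp_pos: [0.4747, 0.0576, 0.0506]
tcp_rot: [0.001, 0.707, 0.707, 0.001]
contact_force: [-1.3, -0.3, 5.1]
gripper_width: 0.0636
gripper_force: 64.8
```

Width 63.6 mm, consistent with the earlier grip offset. Lift and check.

```bash
python3 -m inch '{"delta_pos":[[0,0,0.003],[0,0,0.01],[0,0,0.025],[0,0,0.05],[0,0,0.075],[0,0,0.09],[0,0,0.1],[0,0,0.1]],"twist":[[0,0,0],[0,0,0],[0,0,0],[0,0,0],[0,0,0],[0,0,0],[0,0,0],[0,0,0]]}' 1
python3 - <<'E'
from h import *
P,d,K,E=cloud("wrist");s=sense();t=s["tcp_pos"];print(t,s["contact_force"])
for Q in(P,cloud("side")[0]): print(sphere(Q,t+[0,0,.003],.033))
Q=P.reshape(-1,3);T=Q[(np.linalg.norm(Q[:,:2]-[.474,.0575],axis=1)<.04)&(Q[:,2]>.019)&(Q[:,2]<.028)];print(len(T),cv2.minEnclosingCircle(T[:,:2].astype(np.float32)) if len(T) else 0)
E
```

```text
time_s: 12.15
tcp_pos: [0.4746, 0.0575, 0.1508]
tcp_rot: [0.001, 0.707, 0.707, 0.001]
contact_force: [1.0, -0.3, -4.0]
gripper_width: 0.0637
gripper_force: 67.2
[0.47409885 0.05749855 0.14933807] [-0.74784303 -0.79890319 -4.64603133]
(array([0.47358258, 0.05764179, 0.15225194]), 23340, np.float64(0.0015398827045791316))
(array([0.4744172 , 0.05777627, 0.1505991 ]), 699, np.float64(0.002118200664693642))
918 ((0.4738152027130127, 0.05800153687596321), 0.02305828221142292)
```

```bash
python3 -m inch '{"delta_pos":[[0.01,-0.012,0],[0.03,-0.037,0],[0.055,-0.068,0],[0.08,-0.1,0],[0.105,-0.13,0],[0.125,-0.154,0],[0.14,-0.172,0],[0.1455,-0.1785,-0.02],[0.1455,-0.1785,-0.05],[0.1455,-0.1785,-0.075],[0.1455,-0.1785,-0.085],[0.1455,-0.1785,-0.085]],"twist":[[0,0,0],[0,0,0],[0,0,0],[0,0,0],[0,0,0],[0,0,0],[0,0,0],[0,0,0],[0,0,0],[0,0,0],[0,0,0],[0,0,0]]}' 1
python3 - <<'E'
from h import *
P=cloud("wrist")[0];s=sense();t=s["tcp_pos"];print(t,s["contact_force"])
for Q in(P,cloud("side")[0]): print(sphere(Q,t+[0,0,.003],.033))
E
```

```text
time_s: 13.45
tcp_pos: [0.6179, -0.1212, 0.0607]
tcp_rot: [-0.003, 0.707, 0.707, -0.002]
contact_force: [0.4, 0.0, -4.5]
gripper_width: 0.0637
gripper_force: 67.5
[ 0.61906807 -0.12125507  0.0631914 ] [-0.30137629  0.57636045 -4.35607154]
(array([ 0.61689832, -0.12108952,  0.06213204]), 23340, np.float64(0.0015370262313254346))
(array([ 0.61962724, -0.12113659,  0.06450156]), 872, np.float64(0.002011230426340526))
```

```bash
python3 -m inch '{"delta_pos":[[0,0,-0.004],[0,0,-0.008],[0,0,-0.01],[0,0,-0.011],[0,0,-0.012],[0,0,-0.012]],"twist":[[0,0,0],[0,0,0],[0,0,0],[0,0,0],[0,0,0],[0,0,0]]}' 1
```

```text
time_s: 14.15
tcp_pos: [0.6198, -0.121, 0.0531]
tcp_rot: [0.0, 0.707, 0.707, 0.0]
contact_force: [-1.1, 0.2, -0.5]
gripper_width: 0.0635
gripper_force: 67.9
```

```bash
python3 -m inch '{"delta_pos":[[0,0,-0.0005],[0,0,-0.001],[0,0,-0.001]],"twist":[[0,0,0],[0,0,0],[0,0,0]]}' 1
```

```text
time_s: 14.45
tcp_pos: [0.6198, -0.1211, 0.0529]
tcp_rot: [0.001, 0.707, 0.707, 0.0]
contact_force: [-3.1, 1.1, 6.1]
gripper_width: 0.0639
gripper_force: 68.5
```

```bash
python3 -m inch '{"delta_pos":[[0,0,0],[0,0,0],[0,0,0],[0,0,0],[0,0,0.005],[0,0,0.025],[0,0,0.06],[0,0,0.1],[0,0,0.14],[0,0,0.15],[0,0,0.15]],"twist":[[0,0,0],[0,0,0],[0,0,0],[0,0,0],[0,0,0],[0,0,0],[0,0,0],[0,0,0],[0,0,0],[0,0,0],[0,0,0]]}' 0
```

```text
time_s: 15.55
tcp_pos: [0.6205, -0.1213, 0.2047]
tcp_rot: [0.002, 0.707, 0.707, 0.001]
contact_force: [-0.0, 0.3, -1.0]
gripper_width: 0.0854
gripper_force: 0.0
```

```bash
python3 - <<'E'
from h import *
for n in("wrist","side"): print(sphere(cloud(n)[0],[.6195,-.121,.054],.033))
E
python3 -m inch '{"delta_pos":[[0.001,0.04,0],[0.002,0.09,0],[0.003,0.14,0],[0.004,0.19,0],[0.006,0.23,0],[0.007,0.25,0],[0.007,0.256,0],[0.007,0.256,0],[0.007,0.256,0],[0.007,0.256,0]],"twist":[[0,0,0],[0,0,0],[0,0,0],[0,0,0],[0,0,0],[0,0,0],[0,0,0],[0,0,0],[0,0,0],[0,0,0]]}' 0.2
python3 - <<'E'
from h import *
P=cloud("wrist")[0];print(sense()["tcp_pos"],sphere(P,[.6265,.135,.036],.023))
E
```

```text
(array([ 0.61952979, -0.12084733,  0.05440754]), 4892, np.float64(0.00048415996987711374))
(array([ 0.62066194, -0.12063632,  0.05430674]), 779, np.float64(0.0010371244038173734))
time_s: 16.65
tcp_pos: [0.6266, 0.1334, 0.2009]
tcp_rot: [-0.0, 0.708, 0.706, -0.0]
contact_force: [0.5, 0.5, -0.4]
gripper_width: 0.0685
gripper_force: 0.0
[0.62664265 0.13344359 0.20113347] (array([0.62628996, 0.13531636, 0.03505004]), 2128, np.float64(0.0004959507241092545))
```

```bash
python3 -m inch '{"delta_pos":[[0,0,-0.03],[0,0,-0.07],[0,0,-0.1],[0,0,-0.12],[0,0,-0.135],[0,0,-0.145],[0,0,-0.152],[0,0,-0.155],[0,0,-0.155],[0,0,-0.155]],"twist":[[0,0,0],[0,0,0],[0,0,0],[0,0,0],[0,0,0],[0,0,0],[0,0,0],[0,0,0],[0,0,0],[0,0,0]]}' 0.2
```

```text
time_s: 17.7
tcp_pos: [0.6271, 0.1351, 0.0474]
tcp_rot: [0.0, 0.707, 0.707, 0.001]
contact_force: [0.2, 0.1, 0.8]
gripper_width: 0.0689
gripper_force: 0.0
```

```bash
python3 -m inch '{"delta_pos":[[0,0,0],[0,0,0],[0,0,0],[0,0,0],[0,0,0],[0,0,0],[0,0,0]],"twist":[[0,0,0],[0,0,0],[0,0,0],[0,0,0],[0,0,0],[0,0,0],[0,0,0]]}' 1
```

```text
time_s: 18.4
tcp_pos: [0.6271, 0.1352, 0.0479]
tcp_rot: [0.001, 0.707, 0.707, 0.001]
contact_force: [-1.0, -0.2, 6.1]
gripper_width: 0.0426
gripper_force: 60.1
```

```bash
python3 -m inch '{"delta_pos":[[0,0,0.003],[0,0,0.01],[0,0,0.025],[0,0,0.05],[0,0,0.075],[0,0,0.09],[0,0,0.1],[0,0,0.1]],"twist":[[0,0,0],[0,0,0],[0,0,0],[0,0,0],[0,0,0],[0,0,0],[0,0,0],[0,0,0]]}' 1
python3 - <<'E'
from h import *
P,d,K,E=cloud("wrist");s=sense();t=s["tcp_pos"];print(t,s["contact_force"]);cv2.imwrite("pics/w3.png",d["color"][:,:,::-1])
for Q in(P,cloud("side")[0]): print(sphere(Q,t-[0,0,.011],.023))
Q=P.reshape(-1,3);T=Q[(np.linalg.norm(Q[:,:2]-[.6265,.135],axis=1)<.05)&(Q[:,2]>.019)&(Q[:,2]<.028)];print(len(T),cv2.minEnclosingCircle(T[:,:2].astype(np.float32)) if len(T) else 0)
E
```

```text
time_s: 19.2
tcp_pos: [0.6272, 0.1351, 0.1482]
tcp_rot: [0.001, 0.707, 0.707, 0.001]
contact_force: [-0.1, 0.1, -0.2]
gripper_width: 0.0429
gripper_force: 61.1
[0.62663067 0.13503811 0.14650868] [ 0.32928762 -0.05237356 -0.87154157]
(array([0.62627683, 0.13525697, 0.13565185]), 9853, np.float64(0.0016473461142349254))
(array([0.62711633, 0.13521525, 0.1339263 ]), 285, np.float64(0.002462503517207461))
1469 ((0.6261522173881531, 0.1354677826166153), 0.027152832597494125)
```

View pics/w3.png

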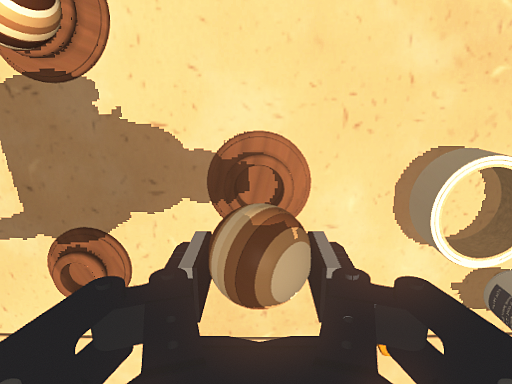

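Sphere_46 is held centrally (260,255), stand_56 is free (260,180) and stand_46 stands empty at (90,265).

```bash
python3 -m inch '{"delta_pos":[[-0.012,-0.006,0],[-0.035,-0.018,0],[-0.065,-0.033,0],[-0.095,-0.048,0],[-0.12,-0.061,0],[-0.14,-0.071,0],[-0.15,-0.076,0],[-0.1525,-0.0775,-0.015],[-0.1525,-0.0775,-0.045],[-0.1525,-0.0775,-0.07],[-0.1525,-0.0775,-0.082],[-0.1525,-0.0775,-0.082]],"twist":[[0,0,0],[0,0,0],[0,0,0],[0,0,0],[0,0,0],[0,0,0],[0,0,0],[0,0,0],[0,0,0],[0,0,0],[0,0,0],[0,0,0]]}' 1
python3 - <<'E'
from h import *
P=cloud("wrist")[0];s=sense();t=s["tcp_pos"];print(t,s["contact_force"])
for Q in(P,cloud("side")[0]): print(sphere(Q,t-[0,0,.012],.023))
E
```

```text
time_s: 20.5
tcp_pos: [0.4726, 0.0577, 0.061]
tcp_rot: [-0.002, 0.707, 0.707, -0.002]
contact_force: [-0.7, 0.8, -1.9]
gripper_width: 0.0429
gripper_force: 61.3
[0.47363451 0.05767866 0.0630136 ] [ 0.58695218  0.25924181 -1.01937492]
(array([0.47164626, 0.0578095 , 0.04847079]), 9880, np.float64(0.0016622583157423687))
(array([0.47398128, 0.05789102, 0.05030806]), 311, np.float64(0.002177187683830856))
```

```bash
python3 -m inch '{"delta_pos":[[0,0,-0.004],[0,0,-0.008],[0,0,-0.01],[0,0,-0.012],[0,0,-0.012]],"twist":[[0,0,0],[0,0,0],[0,0,0],[0,0,0],[0,0,0]]}' 1
```

```text
time_s: 21.1
tcp_pos: [0.4744, 0.0575, 0.0528]
tcp_rot: [0.0, 0.707, 0.707, 0.0]
contact_force: [0.3, 0.7, 1.3]
gripper_width: 0.0428
gripper_force: 61.7
```

```bash
python3 -m inch '{"delta_pos":[[0,0,-0.0005],[0,0,-0.001],[0,0,-0.001]],"twist":[[0,0,0],[0,0,0],[0,0,0]]}' 1
```

```text
time_s: 21.4
tcp_pos: [0.4745, 0.0575, 0.0525]
tcp_rot: [0.0, 0.707, 0.707, 0.001]
contact_force: [-1.7, 0.3, 6.0]
gripper_width: 0.0431
gripper_force: 61.9
```

```bash
python3 -m inch '{"delta_pos":[[0,0,0],[0,0,0],[0,0,0],[0,0,0],[0,0,0.005],[0,0,0.025],[0,0,0.06],[0,0,0.1],[0,0,0.14],[0,0,0.15],[0,0,0.15]],"twist":[[0,0,0],[0,0,0],[0,0,0],[0,0,0],[0,0,0],[0,0,0],[0,0,0],[0,0,0],[0,0,0],[0,0,0],[0,0,0]]}' 0.2
```

```text
time_s: 22.5
tcp_pos: [0.475, 0.0576, 0.2039]
tcp_rot: [0.002, 0.707, 0.707, 0.002]
contact_force: [-0.1, -0.6, -0.8]
gripper_width: 0.0683
gripper_force: 0.0
```

```bash
python3 - <<'E'
from h import *
for n in("wrist","side"): print(sphere(cloud(n)[0],[.474,.0577,.041],.023))
E
python3 -m inch '{"delta_pos":[[-0.001,0.03,0],[-0.002,0.07,0],[-0.004,0.11,0],[-0.005,0.15,0],[-0.006,0.185,0],[-0.0063,0.2,0],[-0.0063,0.206,0],[-0.0063,0.206,0],[-0.0063,0.206,0],[-0.0063,0.206,0]],"twist":[[0,0,0],[0,0,0],[0,0,0],[0,0,0],[0,0,0],[0,0,0],[0,0,0],[0,0,0],[0,0,0],[0,0,0]]}' 0
python3 - <<'E'
from h import *
P,d,_,_=cloud("wrist");cv2.imwrite("pics/w4.png",d["color"][:,:,::-1]);print(sense()["tcp_pos"],sphere(P,[.4677,.2635,.038],.028))
E
```

```text
(array([0.47384047, 0.05771112, 0.0402999 ]), 2157, np.float64(0.0004925469585215945))
(array([0.47497301, 0.0576439 , 0.04028145]), 268, np.float64(0.0011885694882480785))
time_s: 23.6
tcp_pos: [0.468, 0.2623, 0.2013]
tcp_rot: [0.0, 0.708, 0.707, -0.0]
contact_force: [0.4, 0.3, 0.6]
gripper_width: 0.0856
gripper_force: 0.0
[0.46802314 0.26239723 0.20140351] (array([0.46686607, 0.2642278 , 0.03783233]), 3216, np.float64(0.0004940304682802638))
```

View pics/w4.png

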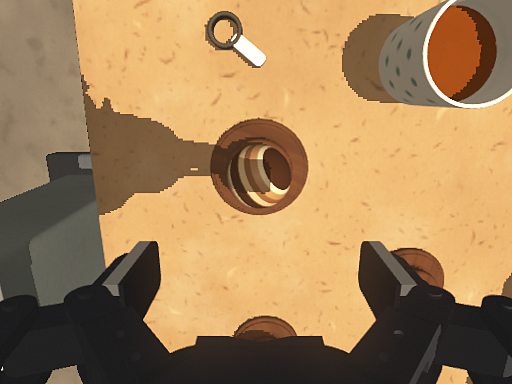

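Wrist view: sphere_56 in stand_66 at (262,170); the mug (440,50) is well clear.

```bash
python3 -m inch '{"delta_pos":[[-0.0005,0.0005,-0.03],[-0.0005,0.0005,-0.07],[-0.0005,0.0005,-0.1],[-0.0005,0.0005,-0.12],[-0.0005,0.0005,-0.135],[-0.0005,0.0005,-0.145],[-0.0005,0.0005,-0.151],[-0.0005,0.0005,-0.153],[-0.0005,0.0005,-0.153],[-0.0005,0.0005,-0.153]],"twist":[[0,0,0],[0,0,0],[0,0,0],[0,0,0],[0,0,0],[0,0,0],[0,0,0],[0,0,0],[0,0,0],[0,0,0]]}' 0
```

```text
time_s: 24.65
tcp_pos: [0.4677, 0.2643, 0.0493]
tcp_rot: [0.0, 0.707, 0.707, 0.001]
contact_force: [-0.4, 0.7, 0.0]
gripper_width: 0.0853
gripper_force: 0.0
```

```bash
python3 -m inch '{"delta_pos":[[0,0,0],[0,0,0],[0,0,0],[0,0,0],[0,0,0],[0,0,0],[0,0,0],[0,0,0]],"twist":[[0,0,0],[0,0,0],[0,0,0],[0,0,0],[0,0,0],[0,0,0],[0,0,0],[0,0,0]]}' 1
```

```text
time_s: 25.45
tcp_pos: [0.4678, 0.2642, 0.0498]
tcp_rot: [0.0, 0.707, 0.707, 0.001]
contact_force: [-0.3, -1.0, 4.9]
gripper_width: 0.0532
gripper_force: 61.7
```

```bash
python3 -m inch '{"delta_pos":[[0,0,0.003],[0,0,0.01],[0,0,0.025],[0,0,0.05],[0,0,0.075],[0,0,0.09],[0,0,0.1],[0,0,0.1]],"twist":[[0,0,0],[0,0,0],[0,0,0],[0,0,0],[0,0,0],[0,0,0],[0,0,0],[0,0,0]]}' 1
python3 - <<'E'
from h import *
P,d,K,E=cloud("wrist");s=sense();t=s["tcp_pos"];print(t,s["contact_force"])
for Q in(P,cloud("side")[0]): print(sphere(Q,t-[0,0,.01],.028))
Q=P.reshape(-1,3);T=Q[(np.linalg.norm(Q[:,:2]-[.467,.264],axis=1)<.05)&(Q[:,2]>.019)&(Q[:,2]<.028)];print(len(T),cv2.minEnclosingCircle(T[:,:2].astype(np.float32)) if len(T) else 0)
E
```

```text
time_s: 26.25
tcp_pos: [0.4678, 0.2643, 0.15]
tcp_rot: [0.0, 0.707, 0.707, 0.001]
contact_force: [-0.1, 1.0, -2.5]
gripper_width: 0.0531
gripper_force: 63.3
[0.46732143 0.26404893 0.14847468] [ 0.63607718 -1.34059483 -2.77769464]
(array([0.46682782, 0.26434107, 0.13841183]), 14667, np.float64(0.0015326495685584224))
(array([0.4675361 , 0.26395556, 0.13663111]), 345, np.float64(0.002316065742006545))
1466 ((0.4670904576778412, 0.2641812860965729), 0.03121572732925415)
```

```bash
python3 -m inch '{"delta_pos":[[0.012,-0.01,0],[0.033,-0.027,0],[0.06,-0.049,0],[0.09,-0.073,0],[0.118,-0.095,0],[0.14,-0.113,0],[0.155,-0.125,0],[0.1595,-0.129,-0.015],[0.1595,-0.129,-0.045],[0.1595,-0.129,-0.07],[0.1595,-0.129,-0.082],[0.1595,-0.129,-0.082]],"twist":[[0,0,0],[0,0,0],[0,0,0],[0,0,0],[0,0,0],[0,0,0],[0,0,0],[0,0,0],[0,0,0],[0,0,0],[0,0,0],[0,0,0]]}' 1
python3 - <<'E'
from h import *
P=cloud("wrist")[0];s=sense();t=s["tcp_pos"];print(t,s["contact_force"])
for Q in(P,cloud("side")[0]): print(sphere(Q,t-[0,0,.01],.028))
E
```

```text
time_s: 27.55
tcp_pos: [0.6245, 0.1349, 0.0621]
tcp_rot: [-0.002, 0.707, 0.707, -0.003]
contact_force: [-1.2, 0.6, -2.6]
gripper_width: 0.0531
gripper_force: 63.5
[0.62570906 0.13506337 0.064673  ] [ 0.04513572 -0.29419598 -1.7295024 ]
(array([0.62341664, 0.13488212, 0.0504983 ]), 14662, np.float64(0.0015406445723973948))
(array([0.62634108, 0.13516248, 0.05261983]), 379, np.float64(0.0022232383995668))
```

```bash
python3 -m inch '{"delta_pos":[[0,0,-0.004],[0,0,-0.008],[0,0,-0.01],[0,0,-0.0115],[0,0,-0.0115]],"twist":[[0,0,0],[0,0,0],[0,0,0],[0,0,0],[0,0,0]]}' 1
```

```text
time_s: 28.15
tcp_pos: [0.6269, 0.1351, 0.0552]
tcp_rot: [0.0, 0.707, 0.707, 0.0]
contact_force: [0.5, -0.2, -1.0]
gripper_width: 0.0528
gripper_force: 63.7
```

```bash
python3 -m inch '{"delta_pos":[[0,0,-0.0005],[0,0,-0.001],[0,0,-0.001]],"twist":[[0,0,0],[0,0,0],[0,0,0]]}' 1
```

```text
time_s: 28.45
tcp_pos: [0.627, 0.1351, 0.0548]
tcp_rot: [0.0, 0.707, 0.707, 0.0]
contact_force: [-1.8, -0.3, 4.3]
gripper_width: 0.0533
gripper_force: 63.7
```

```bash
python3 -m inch '{"delta_pos":[[0,0,0],[0,0,0],[0,0,0],[0,0,0],[0,0,0.005],[0,0,0.025],[0,0,0.06],[0,0,0.1],[0,0,0.14],[0,0,0.1465],[0,0,0.1465]],"twist":[[0,0,0],[0,0,0],[0,0,0],[0,0,0],[0,0,0],[0,0,0],[0,0,0],[0,0,0],[0,0,0],[0,0,0],[0,0,0]]}' 0
```

```text
time_s: 29.55
tcp_pos: [0.6276, 0.1351, 0.2034]
tcp_rot: [0.002, 0.707, 0.707, 0.002]
contact_force: [-0.2, 0.6, -1.1]
gripper_width: 0.0854
gripper_force: 0.0
```

```bash
python3 - <<'E'
from h import *
for n in("wrist","side"): print(sphere(cloud(n)[0],[.6265,.135,.045],.028))
E
python3 -m inch '{"delta_pos":[[-0.001,-0.04,0],[-0.002,-0.09,0],[-0.003,-0.14,0],[-0.004,-0.19,0],[-0.006,-0.23,0],[-0.007,-0.25,0],[-0.0072,-0.256,0],[-0.0072,-0.256,0],[-0.0072,-0.256,0],[-0.0072,-0.256,0]],"twist":[[0,0,0],[0,0,0],[0,0,0],[0,0,0],[0,0,0],[0,0,0],[0,0,0],[0,0,0],[0,0,0],[0,0,0]]}' 0
python3 - <<'E'
from h import *
P=cloud("wrist")[0];print(sense()["tcp_pos"],sphere(P,[.6195,-.121,.054],.033))
E
```

```text
(array([0.62629259, 0.13530951, 0.04331979]), 3273, np.float64(0.00048661817903615317))
(array([0.6272826 , 0.13527415, 0.04302574]), 333, np.float64(0.001454164862533348))
time_s: 30.65
tcp_pos: [0.6196, -0.1194, 0.1999]
tcp_rot: [-0.0, 0.706, 0.708, 0.0]
contact_force: [0.1, 0.4, 0.0]
gripper_width: 0.0855
gripper_force: 0.0
[ 0.61968567 -0.11945327  0.20014214] (array([ 0.61950683, -0.1208415 ,  0.05440901]), 5039, np.float64(0.00046889524620850816))
```

```bash
python3 -m inch '{"delta_pos":[[0,0,-0.03],[0,0,-0.07],[0,0,-0.09],[0,0,-0.11],[0,0,-0.125],[0,0,-0.137],[0,0,-0.145],[0,0,-0.149],[0,0,-0.149],[0,0,-0.149]],"twist":[[0,0,0],[0,0,0],[0,0,0],[0,0,0],[0,0,0],[0,0,0],[0,0,0],[0,0,0],[0,0,0],[0,0,0]]}' 0
```

```text
time_s: 31.7
tcp_pos: [0.62, -0.1211, 0.0522]
tcp_rot: [0.001, 0.707, 0.707, 0.0]
contact_force: [0.3, 0.1, 0.3]
gripper_width: 0.0852
gripper_force: 0.0
```

```bash
python3 -m inch '{"delta_pos":[[0,0,0],[0,0,0],[0,0,0],[0,0,0],[0,0,0],[0,0,0],[0,0,0]],"twist":[[0,0,0],[0,0,0],[0,0,0],[0,0,0],[0,0,0],[0,0,0],[0,0,0]]}' 1
```

```text
time_s: 32.4
tcp_pos: [0.6203, -0.1212, 0.0528]
tcp_rot: [0.001, 0.707, 0.707, 0.001]
contact_force: [0.3, 0.5, 5.4]
gripper_width: 0.0637
gripper_force: 65.2
```

```bash
python3 -m inch '{"delta_pos":[[0,0,0.003],[0,0,0.01],[0,0,0.025],[0,0,0.05],[0,0,0.08],[0,0,0.11],[0,0,0.135],[0,0,0.15],[0,0,0.15]],"twist":[[0,0,0],[0,0,0],[0,0,0],[0,0,0],[0,0,0],[0,0,0],[0,0,0],[0,0,0],[0,0,0]]}' 1
python3 - <<'E'
from h import *
P,d,K,E=cloud("wrist");s=sense();t=s["tcp_pos"];print(t,s["contact_force"])
for Q in(P,cloud("side")[0]): print(sphere(Q,t+[0,0,.004],.033))
Q=P.reshape(-1,3);T=Q[(np.linalg.norm(Q[:,:2]-[.6195,-.121],axis=1)<.05)&(Q[:,2]>.019)&(Q[:,2]<.028)];print(len(T),cv2.minEnclosingCircle(T[:,:2].astype(np.float32)) if len(T) else 0)
E
```

```text
time_s: 33.3
tcp_pos: [0.6204, -0.1212, 0.2048]
tcp_rot: [0.002, 0.707, 0.707, 0.001]
contact_force: [-0.4, -0.2, -4.0]
gripper_width: 0.0637
gripper_force: 67.1
[ 0.61982272 -0.12109556  0.20221951] [-0.4692733  -0.73494095 -4.93284234]
(array([ 0.61936191, -0.12094932,  0.20617363]), 23380, np.float64(0.0015362532135317075))
(array([ 0.62037951, -0.12056933,  0.20361731]), 1023, np.float64(0.00214581998465154))
1524 ((0.6195671558380127, -0.12066394090652466), 0.026085972785949707)
```

```bash
python3 -m inch '{"delta_pos":[[-0.006,0.015,0],[-0.018,0.045,0],[-0.033,0.083,0],[-0.049,0.123,0],[-0.064,0.162,0],[-0.08,0.202,0],[-0.096,0.242,0],[-0.111,0.281,0],[-0.127,0.32,0],[-0.14,0.354,0],[-0.149,0.376,0],[-0.1525,0.385,0]],"twist":[[0,0,0],[0,0,0],[0,0,0],[0,0,0],[0,0,0],[0,0,0],[0,0,0],[0,0,0],[0,0,0],[0,0,0],[0,0,0],[0,0,0]]}' 1
```

```text
time_s: 34.6
tcp_pos: [0.4646, 0.2662, 0.1993]
tcp_rot: [-0.001, 0.706, 0.708, -0.001]
contact_force: [-0.0, -1.3, -4.6]
gripper_width: 0.064
gripper_force: 67.3
```

```bash
python3 -m inch '{"delta_pos":[[0,0,0],[0,0,-0.02],[0,0,-0.05],[0,0,-0.08],[0,0,-0.105],[0,0,-0.125],[0,0,-0.138],[0,0,-0.142],[0,0,-0.142],[0,0,-0.142]],"twist":[[0,0,0],[0,0,0],[0,0,0],[0,0,0],[0,0,0],[0,0,0],[0,0,0],[0,0,0],[0,0,0],[0,0,0]]}' 1
python3 - <<'E'
from h import *
P=cloud("wrist")[0];s=sense();t=s["tcp_pos"];print(t,s["contact_force"])
for Q in(P,cloud("side")[0]): print(sphere(Q,t+[0,0,.002],.033))
E
```

```text
time_s: 35.6
tcp_pos: [0.4678, 0.2641, 0.0606]
tcp_rot: [0.0, 0.707, 0.707, 0.001]
contact_force: [-0.3, -0.5, -3.9]
gripper_width: 0.0638
gripper_force: 67.5
[0.46786993 0.26423142 0.06086065] [ 0.05962148  0.4800901  -4.89569836]
(array([0.46675695, 0.26433375, 0.06207939]), 23389, np.float64(0.0015330241726929485))
(array([0.46797028, 0.26459753, 0.06173228]), 463, np.float64(0.0023904603686866906))
```

```bash
python3 -m inch '{"delta_pos":[[0,0,-0.004],[0,0,-0.008],[0,0,-0.011],[0,0,-0.0125],[0,0,-0.0125]],"twist":[[0,0,0],[0,0,0],[0,0,0],[0,0,0],[0,0,0]]}' 1
```

```text
time_s: 36.2
tcp_pos: [0.4668, 0.2639, 0.0463]
tcp_rot: [-0.0, 0.707, 0.707, -0.0]
contact_force: [-0.0, -0.9, -4.1]
gripper_width: 0.0639
gripper_force: 67.4
```

```bash
python3 -m inch '{"delta_pos":[[0,0,-0.0005],[0,0,-0.001],[0,0,-0.001]],"twist":[[0,0,0],[0,0,0],[0,0,0]]}' 1
```

```text
time_s: 36.5
tcp_pos: [0.4671, 0.264, 0.0458]
tcp_rot: [0.0, 0.707, 0.707, 0.0]
contact_force: [-0.1, 0.3, -4.5]
gripper_width: 0.0634
gripper_force: 67.4
```

```bash
python3 -m inch '{"delta_pos":[[0,0,-0.0005],[0,0,-0.001],[0,0,-0.001]],"twist":[[0,0,0],[0,0,0],[0,0,0]]}' 1
```

```text
time_s: 36.8
tcp_pos: [0.4673, 0.2641, 0.0452]
tcp_rot: [0.0, 0.707, 0.707, 0.0]
contact_force: [-0.0, -1.2, -3.4]
gripper_width: 0.0635
gripper_force: 67.4
```

```bash
python3 -m inch '{"delta_pos":[[0,0,-0.0005],[0,0,-0.0008],[0,0,-0.0008]],"twist":[[0,0,0],[0,0,0],[0,0,0]]}' 1
```

```text
time_s: 37.1
tcp_pos: [0.4674, 0.2641, 0.0448]
tcp_rot: [0.0, 0.707, 0.707, 0.001]
contact_force: [0.2, -2.1, 2.4]
gripper_width: 0.0637
gripper_force: 67.8
```

```bash
python3 -m inch '{"delta_pos":[[0,0,0],[0,0,0],[0,0,0],[0,0,0],[0,0,0.005],[0,0,0.025],[0,0,0.06],[0,0,0.1],[0,0,0.14],[0,0,0.16],[0,0,0.16]],"twist":[[0,0,0],[0,0,0],[0,0,0],[0,0,0],[0,0,0],[0,0,0],[0,0,0],[0,0,0],[0,0,0],[0,0,0],[0,0,0]]}' 0
python3 - <<'E'
from h import *
print(sphere(cloud("wrist")[0],[.467,.2642,.048],.033))
P,d,_,_=cloud("side");cv2.imwrite("pics/end.png",cv2.resize(d["color"][:,:,::-1],(800,600)))
for r,c in((33,[.467,.2642,.048]),(28,[.6265,.135,.045]),(23,[.474,.0577,.041]),(18,[.4415,-.1007,.038])): print(r,sphere(P,c,r/1000))
E
```

```text
time_s: 38.2
tcp_pos: [0.4684, 0.2646, 0.209]
tcp_rot: [0.001, 0.707, 0.707, 0.004]
contact_force: [-0.2, -0.1, -0.3]
gripper_width: 0.0852
gripper_force: 0.0
(array([0.46702324, 0.26427776, 0.04613889]), 4477, np.float64(0.00048736984504013425))
33 (array([0.46799048, 0.26441311, 0.04574049]), 391, np.float64(0.0014991169988348642))
28 (array([0.62716667, 0.13551018, 0.04297397]), 331, np.float64(0.0012660912985389533))
23 (array([0.47478402, 0.0577996 , 0.04034205]), 269, np.float64(0.0012051891068915192))
18 (array([ 0.4423628 , -0.10063255,  0.03821874]), 229, np.float64(0.0009980907306881316))
```

View pics/end.png

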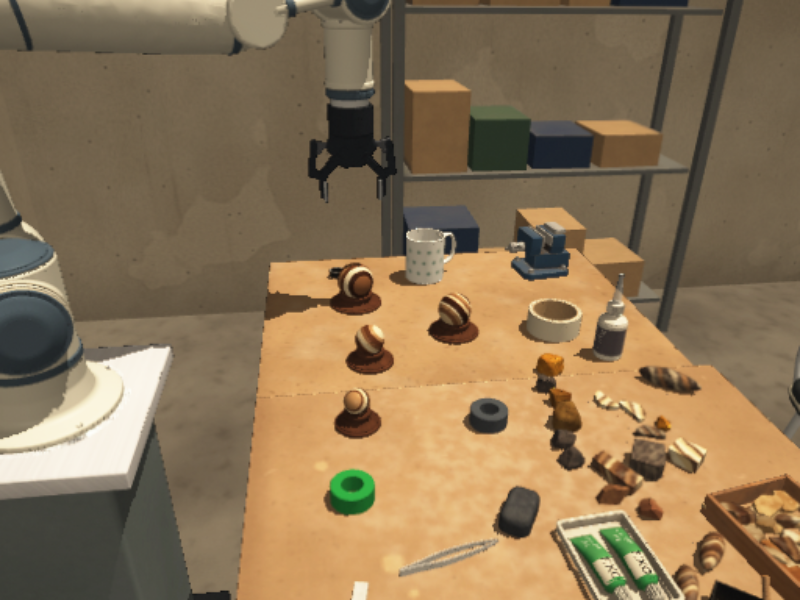

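All four spheres sit on their own stands, at (357,280), (455,310), (370,340) and (357,402). The bush (488,415), mug and green decoy are where they were.

```bash
python3 -c "from bench import *;print(finish_job())"
```

```text
the job is handed in; nothing more can be done
None
```

Each of the four spheres is on its matching stand and released, the bush is empty, the stands, bush and mug are where they were, and the job is handed in at about 38 s.

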